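# Index the filter turret to the green label

### The arm

A 7-joint arm with a two-finger parallel gripper is mounted at the origin on the work surface. World frame = base frame: x ahead of the robot, y to its left, z up, the work surface at z = 0. Lengths are in mm, angles in rad, forces in N, time in s.
With the tool pointing down it reaches from about 400 to 875 mm from the base axis. Payload 4.4 kg.
Tool frame: the origin (TCP) lies midway between the tips of the shut fingers; the grasp point (between the pads) lies 19 mm behind it; z points along the fingers, y is the line along which they close (so a half turn about z gives the same grasp; the last joint's range is limited). The gripper opens to 85 mm and grips with 20 to 120 N. Pads are 22 mm wide; open, the fingers measure 114 mm over their backs; the gripper's body (76 mm by 85 mm) begins 54 mm behind the grasp point. The pads swing forward as they close: fully open they stand 13 mm farther back than shut.
Start: joints at [1.239, 0.628, 0.038, 1.517, -0.027, 0.996, -0.02], TCP at [170.77, -627.18, 231.313] pointing down, gripper open.
Joint ranges: [-3.06, 3.06], [-0.37, 2.12], [-1.25, 1.32], [0.18, 2.47], [-1.1, 4.24], [0.23, 1.98], [-2.94, 2.94]. Speed limits (rad/s): [2.57, 2.57, 3.14, 3.14, 3.14, 3.14, 3.14].

### API

Orientations are given as [roll, pitch, yaw] about the fixed x, y, z axes, in that order (R = Rz(yaw) Ry(pitch) Rx(roll)).
In Python, from cell import ctrl gives the robot as it stands. The module is installed in compiled form; this text tells all that it offers.
- The arm moves only by the tool step_arm, never from a script. Its argument "commands" is one flat list of numbers, 7 for each row, row after row: the shift along the tool's x, y, z in cm, then the turn, a rotation vector about the tool's x, y, z in rad, then the opening, from 0 (shut) to 1 (fully open). A call has 1 to 10 rows; each row is the pose to reach, as a shift and turn from the pose commanded when the call began, along the tool's axes at that moment; what a row does not reach only later rows make up. A row lasts 1/10 s, in which the tool goes at most 50 mm and 8.59 degrees, less where a joint would pass 70% of its speed; a pose out of reach is approached as far as the arm can. A call with a gripper value outside its range is refused whole. The fingers move at their own pace and stop on an object; the grip force is fixed at half the most. Time passes only in rows, so rows that repeat a pose let the fingers close. It gives the time, the measured TCP pose, the force, the opening and the grip force at its end, in the units of the state.
- ctrl.read_state(): the state, without advancing time (a new reading comes with each control period).
- ctrl.get_image(name): name is "side" or "top"; returns a dict with "image" (384x512x3 uint8, red, green, blue), "range_z" (384x512 float32, mm along the optical axis (not along the pixel's ray), 0 where there is no reading), "vfov" (degrees; the focal length in pixels is half the picture's height over the tangent of half this angle, whatever the lens; pixels are square), "cx", "cy" (the principal point, pixels), "world_to_cam" (4x4, takes a point from world to camera coordinates). Camera axes: x right, y down, z forward; pixel columns grow to the right and rows downward; lengths in mm; the calibration is good to about 2 mm. A picture is of the moment at which its call begins.
- ctrl.finish_job(): hands the job in; it is judged then, once.
The state is a dict: "clock": time; "qpos": joint angles; "qd": joint speeds; "tau": joint torques, N m; "eef_pos": TCP position; "tool_rot": TCP orientation; "force": force on the tool from outside, world axes, zero at the start; "torque": the same for the moment, N m; "width": finger opening in mm; "gripper_force": force on a finger pad.
Only numpy, scipy, OpenCV 4.12 (cv2) and the standard library are available. Lean on these libraries where they do the work, as an engineer would, in place of code of your own. Each camera call takes 0.05 s, during which the arm holds its last target. There are 200 camera calls.

### The job

Turn the filter turret to its green position: with the outside of your closed fingers, gently push the yellow tab that stands up from the black disc, click by click and whichever way round is needed, until the yellow needle points at the green label and rests in its click there, then back away. Only push the tab, never take it between the fingers, do not strain the turret, and leave everything else on the bench where it stands.

Things in the scene. Friction and masses are not known exactly. Their poses are not given: they have to be found in the camera images.
- turret_axis (a point): Centre of the black disc's top face, on the turret's vertical axis, 56 mm above the bench. The flat disc, 136 mm across, sits in a round grey housing (210 mm across, top at 50 mm, on a 235 mm square foot plate) bolted to the bench. A steel hub, 28 mm across, rises 6 mm over the disc. The housing stands in a different place and heading each time.
- turret (a joint): Turn of the disc in rad, anticlockwise from above. Clicks at -0.7, 0, 0.7, 1.4, each with a label: white at 0 (the start), red, green, blue at the others in an order that changes. A push of about 4 N on the tab takes it out of a click; past about half-way it runs on by itself, ahead of the finger, into the next click and stays. Stops lie 0.15 rad beyond the end clicks.
- tab_middle (a point): Centre of the yellow tab, an upright plate on the disc: 30 mm along the radius (38 to 68 mm from the axis), 10 mm thick, 50 mm tall (56 to 106 mm above the bench); this point is 53 mm from the axis, 81 mm above the bench. x points outward, y anticlockwise, z up. Beside the tab a finger may reach down to 64 mm above the bench.
- needle_tip (a point): Tip of the flat yellow needle, fixed on the disc under the tab and in line with it, pointing outward; 88 mm from the axis and 58 mm above the bench, so that it stands over the centre of a label when the turret is in that click.
- label_green: A flat round label, 26 mm across and 3 mm thick, fixed on the grey housing 88 mm from the turret's axis, its underside (the origin) 50 mm above the bench. Bright green: the wanted position.
- label_red: A flat round label, 26 mm across and 3 mm thick, fixed on the grey housing 88 mm from the turret's axis, its underside (the origin) 50 mm above the bench. Red.
- label_blue: A flat round label, 26 mm across and 3 mm thick, fixed on the grey housing 88 mm from the turret's axis, its underside (the origin) 50 mm above the bench. Blue.
- label_white: A flat round label, 26 mm across and 3 mm thick, fixed on the grey housing 88 mm from the turret's axis, its underside (the origin) 50 mm above the bench. White: the starting position, at joint value 0.
- gasket: Bystander: loose copper ring gasket lying flat, 68 mm across, 8 mm high, about 0.2 m from the turret's axis; origin at its centre, underside.
- vial: Bystander: loose amber vial with black cap, 36 mm across, 60 mm tall, about 0.18 m from the turret's axis; origin at the centre of its underside.
- brass_plug: Bystander: loose brass plug, 40 mm across at the foot, 50 mm tall, about 0.16 m from the turret's axis; origin at the centre of its underside.
- wash_bottle: Bystander: loose white wash bottle, 70 mm across, 190 mm tall, at the right of the bench; origin at the centre of its underside.
- flange: Bystander: loose steel flange ring, 90 mm across, 14 mm high, at the left of the bench; origin at its centre, underside.
- screwdriver: Bystander: loose screwdriver with an orange handle, lying at the left of the bench, under 40 mm high.
- bolt_tray: Bystander: loose clear tray of bolts, 120 x 150 mm, 30 mm high, at the right of the bench; origin at the centre of its underside.

How it is judged (in metres and radians):
At the end, for the whole second after the job is handed in: The needle tip is within 10 mm (sideways, about 6 degrees of turn) of the centre of the green label and the turret is at rest; the seven loose bystanders are within 20 mm of where they stood (horizontal distance between needle_tip and label_green below 0.01 m and velocity of joint turret between -0.05 and 0.05 rad/s and distance of each of gasket, vial, brass_plug, wash_bottle, flange, screwdriver, bolt_tray from where it was at the start of the episode below 0.02 m); the robot touches nothing.
It fails at once if The tab is taken between the fingers instead of being pushed with their outside (x of the grasp point in the frame of tab_middle between -0.022 and 0.022 m and y of the grasp point in the frame of tab_middle between -0.008 and 0.008 m and z of the grasp point in the frame of tab_middle below 0.022 m).
It fails at once if The turret is strained: the robot presses on it with more than 30 N (contact force between any of the arm, the fingers and turret above 30 N).
It fails at once if A loose bystander is knocked, lifted or carried more than 20 mm from its place (distance of any of gasket, vial, brass_plug, wash_bottle, flange, screwdriver, bolt_tray from where it was at the start of the episode above 0.02 m).
It also fails if it takes over 45 s, if anything falls off the work surface, if the arm or the gripper's body presses on something with over 40 N, if the wrist force passes 120 N, or if a joint passes its speed limit or range.

## Working session

There is one attempt and no reset: what is moved stays moved. The work goes in short steps, Python scripts to look and compute and a tool call to move; the robot and the scene stay as the last step left them, time stands still between calls to the robot, and variables do not carry over. Pictures are saved under pics/ and viewed, at most 10 in all, crops included, and the job is handed in when it is done.

Besides the shell and the picture viewer there is one more tool, called after ">>>" as a command line: name --argument value ..., lists and objects as JSON in quotes. step_arm: Moves the arm, as the interface text tells. Its arguments: {"type":"object","properties":{"commands":{"type":"array"}},"required":["commands"]}

```bash
mkdir -p pics; cat > h.py <<'E'
import numpy as np,cv2
from cell import ctrl
def snap(n,f):
    d=ctrl.get_image(n); cv2.imwrite(f,d["image"][:,:,::-1]); return d
def at_z(d,u,v,z):
    f=d["image"].shape[0]/2/np.tan(np.radians(d["vfov"])/2)
    M=np.linalg.inv(d["world_to_cam"]); o=M[:3,3]
    r=M[:3,:3]@np.array([(u-d["cx"])/f,(v-d["cy"])/f,1]); return (o+r*(z-o[2])/r[2]).round(1)
E
python3 - <<'E'
from h import *
import pickle
for n in("top","side"):
    d=snap(n,f"pics/{n}0.png"); pickle.dump(d,open(n+"0.pkl","wb")); print(n,d["vfov"],d["world_to_cam"].round(2).tolist())
print(ctrl.read_state())
E
```

```text
top 53.73827976752399 [[-0.02, -1.0, -0.0, 7.6], [-0.98, 0.02, -0.2, 525.46], [0.2, -0.0, -0.98, 1228.77], [0.0, 0.0, 0.0, 1.0]]
side 50.04525858698294 [[-0.98, -0.19, 0.0, 504.37], [-0.15, 0.75, -0.65, 130.79], [0.12, -0.64, -0.76, 1105.53], [0.0, 0.0, 0.0, 1.0]]
{'clock': 0.1, 'qpos': array([ 1.23918499,  0.62926528,  0.03846266,  1.51827665, -0.02702488,
        0.99627445, -0.01997711]), 'qd': array([-0.00015158, -0.00282299, -0.00073738, -0.00118527, -0.00076043,
        0.00116045, -0.00044025]), 'tau': array([ 2.80964952e-03, -5.64526570e+01,  1.22988459e+00, -1.93973082e+01,
        1.10749502e-02,  5.44115741e-03, -2.48137707e-05]), 'eef_pos': array([ 170.62976716, -626.62678402,  230.47103879]), 'tool_rot': array([-3.13988722e+00,  7.45475857e-06,  2.65806006e-01]), 'force': array([-0.50388385, -0.29843019,  0.03110376]), 'torque': array([-0.02295598, -0.0311479 ,  0.02735388]), 'gripper_force': 0.0, 'width': 85.37252052937319}
```

View pics/top0.png

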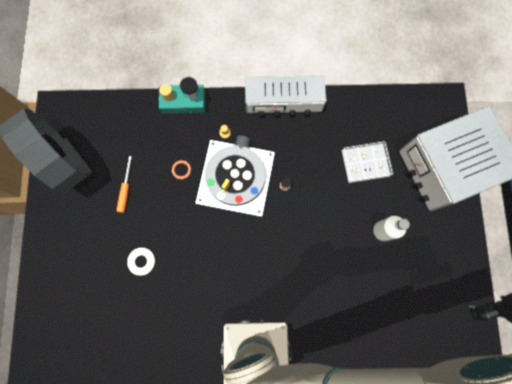

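View pics/side0.png

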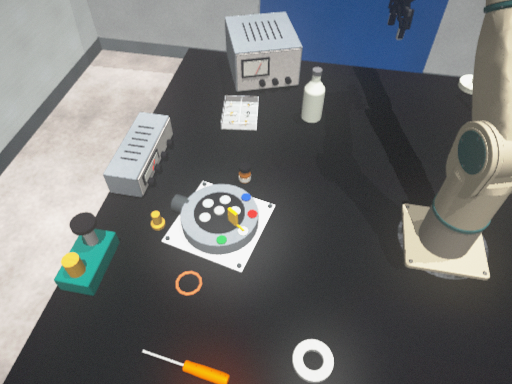

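The top view shows the turret near (237,177), with labels green (211,182), white (222,196), red (239,199) and blue (254,190). The side view agrees. Next I'll enlarge both.

```bash
python3 - <<'E'
import pickle,cv2,numpy as np
a=pickle.load(open("top0.pkl","rb"))["image"][130:220,190:300]
b=pickle.load(open("side0.pkl","rb"))["image"][175:265,160:280]
a=cv2.resize(a,None,fx=6,fy=6,interpolation=cv2.INTER_CUBIC)
cv2.imwrite("pics/c1.png",a[:,:,::-1]); cv2.imwrite("pics/c2.png",cv2.resize(b,None,fx=6,fy=6,interpolation=cv2.INTER_CUBIC)[:,:,::-1])
from h import at_z
for n in("top","side"):
    d=pickle.load(open(n+"0.pkl","rb")); h=cv2.cvtColor(d["image"],cv2.COLOR_RGB2HSV)
    m0=np.zeros(h.shape[:2],bool); 
    if n=="top": m0[140:215,195:275]=1
    else: m0[180:265,165:275]=1
    for c,(lo,hi) in dict(green=(50,80),blue=(105,125),red=(-1,6),yellow=(20,32)).items():
        m=m0&(h[...,0]>=lo)&(h[...,0]<=hi)&(h[...,1]>130)&(h[...,2]>90)
        v,u=np.nonzero(m); 
        if c=="red": k=(abs(u-np.median(u))<9)&(abs(v-np.median(v))<9);u,v=u[k],v[k]
        print(n,c,len(u),u.mean().round(1),v.mean().round(1),at_z(d,u.mean(),v.mean(),53))
E
```

```text
top green 0 nan nan [nan nan nan]
top blue 29 253.7 190.4 [537.4  -3.7  53. ]
top red 31 238.4 198.7 [509.8  48.7  53. ]
top yellow 55 225.8 184.1 [561.5  90.8  53. ]
side green 54 220.9 239.3 [571.5 146.5  53. ]
side blue 49 245.6 196.7 [538.7  -2.3  53. ]
side red 55 251.9 213.3 [510.5  50.6  53. ]
side yellow 145 233.1 217.1 [556.7  72.3  53. ]<stdin>:16: RuntimeWarning: Mean of empty slice.
  ret = ret.dtype.type(ret / rcount)
```

View pics/c1.png

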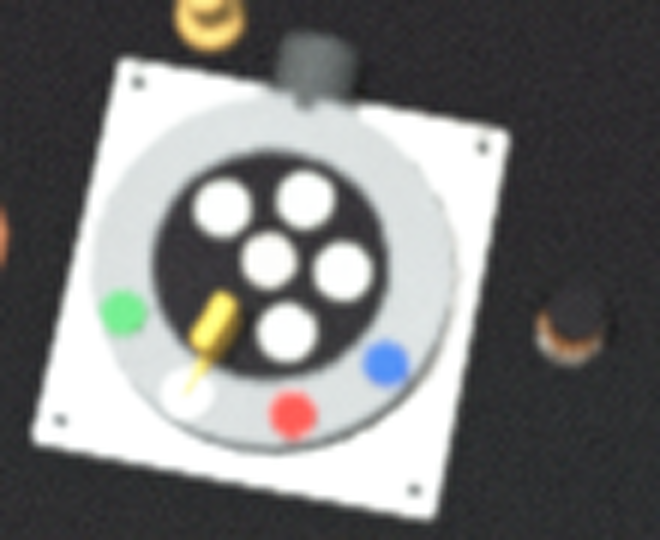

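View pics/c2.png

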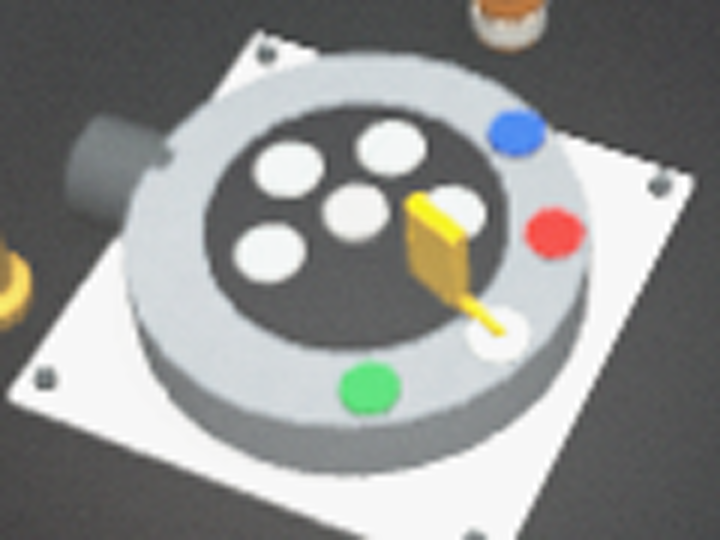

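```bash
python3 - <<'E'
import pickle,numpy as np
from scipy.optimize import least_squares
from h import at_z
t=pickle.load(open("top0.pkl","rb")); s=pickle.load(open("side0.pkl","rb"))
T=lambda p,z:at_z(t,190+p[0]/6-.4,130+p[1]/6-.4,z); S=lambda p,z:at_z(s,160+p[0]/6-.4,175+p[1]/6-.4,z)
pts=dict(blue=((386,362),(516,133)),red=((293,415),(554,233)),white=((187,392),(498,334)),green=((124,313),(370,388)))
P=[]
for k,(a,b) in pts.items():
    A,B=T(a,53),S(b,53); print(k,A,B); P.append((A+B)[:2]/2)
print("hub",T((269,261),62),S((356,212),62))
print("tab top",T((215,318),106),S((437,218),106)); 
th=np.array([1.4,.7,0,-.7])
f=lambda q:np.r_[[q[0],q[1]]+88*np.c_[np.cos(q[2]+th),np.sin(q[2]+th)]-P].ravel()
r=least_squares(f,[590,57,2.2]); q=r.x; print(q,abs(r.fun).max())
c=q[:2];u=np.array([np.cos(q[2]),np.sin(q[2])]);n=np.array([-u[1],u[0]])
print("tab",c+53*u,"u",u,"n",n)
E
```

```text
blue [539.1  -4.5  53. ] [538.5  -2.2  53. ]
red [509.7  48.4  53. ] [510.3  50.8  53. ]
white [524.1 108.   53. ] [523.4 108.8  53. ]
green [570.6 143.7  53. ] [570.6 146.2  53. ]
hub [597.   60.6  62. ] [597.1  62.9  62. ]
tab top [554.1  88.  106. ] [552.   92.1 106. ]
[597.57457917  61.49015592   2.57787399] 0.5595289697771477
tab [552.7750595   89.80981405] u [-0.84527396  0.53433317] n [-0.53433317 -0.84527396]
```

>>> step_arm --commands '[0,0,-4,0,0,0,0,1.5,-1.6,-7,0,0,-0.04,0,4.6,-4.9,-7,0,0,-0.12,0,7.7,-8.2,-7,0,0,-0.2,0,10.8,-11.5,-7,0,0,-0.28,0,13.9,-14.8,-7,0,0,-0.36,0,17,-18.1,-7,0,0,-0.44,0,20.1,-21.4,-7,0,0,-0.52,0,23.2,-24.7,-7,0,0,-0.6,0,26.3,-28,-7,0,0,-0.68,0]'

```text
clock: 1.1
eef_pos: [351.3, -286.1, 301.2]
tool_rot: [-3.141, 0.0, 0.949]
force: [0.9, 0.0, -0.1]
width: 0.3
gripper_force: 0.0
```

```bash
cat >> h.py <<'E'
from scipy.spatial.transform import Rotation as Ro
C=np.array([597.6,61.5]);U=np.array([-.8453,.5343]);N=np.array([-.5343,-.8453])
def goal(a,b,z,yaw=1.007):
    "shift (cm) and turn to C+a*U+b*N at height z"
    s=ctrl.read_state(); R=Ro.from_euler("xyz",s["tool_rot"]); p=np.r_[C+a*U+b*N,z]
    q=s["eef_pos"][:2]-C
    print("t",s["clock"],"pos",s["eef_pos"].round(1),"rot",s["tool_rot"].round(3),"ab",(q@U).round(1),(q@N).round(1),"F",s["force"].round(1),"w",s["width"])
    print("shift cm",(R.inv().apply(p-s["eef_pos"])/10).round(2),"turn",(R.inv()*Ro.from_euler("xyz",[np.pi,0,yaw])).as_rotvec().round(3))
E
python3 -c "
from h import *
goal(50,45,300)"
```

```text
t 1.1 pos [ 351.3 -286.1  301.2] rot [-3.141  0.     0.949] ab 22.4 425.4 F [ 0.9  0.  -0.1] w 0.3090330778571504
shift cm [37.82 -4.97  0.12] turn [-0.     0.    -0.058]
```

>>> step_arm --commands '[4.2,-0.5,0,0,0,-0.02,0,8.6,-1.1,0,0,0,-0.04,0,13,-1.7,0,0,0,-0.058,0,17.4,-2.3,0,0,0,-0.058,0,21.8,-2.9,0,0,0,-0.058,0,26.2,-3.5,0,0,0,-0.058,0,30.6,-4,0,0,0,-0.058,0,35,-4.6,0,0,0,-0.058,0,37.8,-5,0,0,0,-0.058,0,37.8,-5,0,0,0,-0.058,0]'

```text
clock: 2.1
eef_pos: [532.7, 53.2, 301.0]
tool_rot: [-3.14, -0.003, 1.011]
force: [-0.4, -0.2, -0.2]
width: 0.2
gripper_force: 0.0
```

```bash
python3 -c "
from h import *
goal(50,45,72)"
```

```text
t 2.1 pos [532.7  53.2 301. ] rot [-3.140e+00 -3.000e-03  1.011e+00] ab 50.4 41.8 F [-0.4 -0.2 -0.2] w 0.17897803297857517
shift cm [-0.4   0.07 22.9 ] turn [-0.001 -0.003  0.004]
```

>>> step_arm --commands '[-0.3,0,3,0,0,0,0,-0.3,0,7,0,0,0,0,-0.3,0,11,0,0,0,0,-0.3,0,14,0,0,0,0,-0.3,0,16,0,0,0,0,-0.3,0,18,0,0,0,0,-0.3,0,20,0,0,0,0,-0.3,0,21.5,0,0,0,0,-0.3,0,22.6,0,0,0,0,-0.3,0,22.6,0,0,0,0]'

```text
clock: 3.1
eef_pos: [528.8, 44.4, 74.1]
tool_rot: [-3.14, 0.002, 1.003]
force: [0.0, -0.2, -1.2]
width: 0.1
gripper_force: 0.0
```

```bash
python3 -c "
from h import *
goal(50,16,74)
d=snap('side','pics/s1.png')
cv2.imwrite('pics/s1c.png',cv2.resize(d['image'][150:270,140:300],None,fx=4,fy=4)[:,:,::-1])"
```

```text
t 3.1 pos [528.8  44.4  74.1] rot [-3.140e+00  2.000e-03  1.003e+00] ab 49.1 51.2 F [ 0.  -0.2 -1.2] w 0.11524336087678558
shift cm [ 3.52 -0.11 -0.  ] turn [-0.002  0.002 -0.004]
```

View pics/s1c.png

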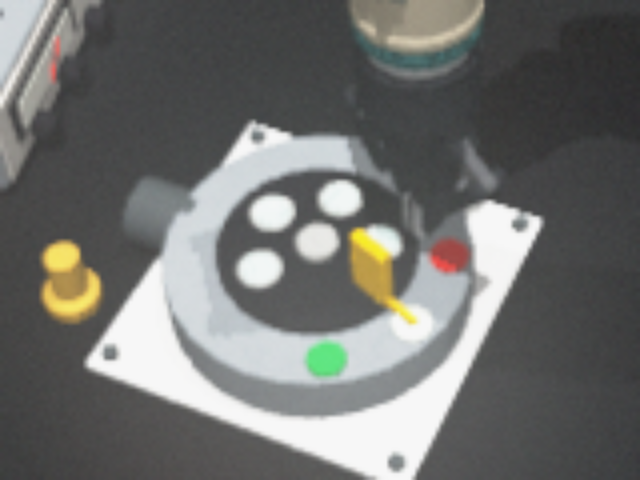

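The finger stands behind the tab on the red side: finger tip at about (415,215) in the crop, tab at (370,265). I'll move up to the tab, then push slowly clockwise towards green.

>>> step_arm --commands '[0.5,0,0,0,0,0,0,1,0,0,0,0,0,0,1.5,0,0,0,0,0,0,2,0,0,0,0,0,0,2.4,0,0,0,0,0,0,2.6,0,0,0,0,0,0,2.8,0,0,0,0,0,0,3,0,0,0,0,0,0,3.2,0,0,0,0,0,0,3.4,0,0,0,0,0,0]'

```text
clock: 4.15
eef_pos: [548.0, 73.7, 75.3]
tool_rot: [-3.141, 0.001, 1.003]
force: [-0.9, -0.7, 1.7]
width: -0.4
gripper_force: 0.9
```

>>> step_arm --commands '[0.2,0,0,0,0,0,0,0.4,0,0,0,0,0,0,0.6,0,0,0,0,0,0,0.8,0,0,0,0,0,0,1,0,0,0,0,0,0,1.2,0,0,0,0,0,0]'

```text
clock: 4.75
eef_pos: [554.0, 82.6, 75.2]
tool_rot: [-3.141, 0.003, 1.003]
force: [-2.6, -5.0, 2.8]
width: 0.2
gripper_force: 2.3
```

```bash
python3 -c "
from h import *
goal(50,-3,74)
d=snap('side','pics/s2.png')
cv2.imwrite('pics/s2c.png',cv2.resize(d['image'][150:270,140:300],None,fx=4,fy=4)[:,:,::-1])"
```

```text
t 4.75 pos [554.   82.6  75.2] rot [-3.141e+00  3.000e-03  1.003e+00] ab 48.2 5.5 F [-2.6 -5.   2.8] w 0.16619076642330527
shift cm [ 0.85 -0.19  0.12] turn [-0.     0.003 -0.004]
```

View pics/s2c.png

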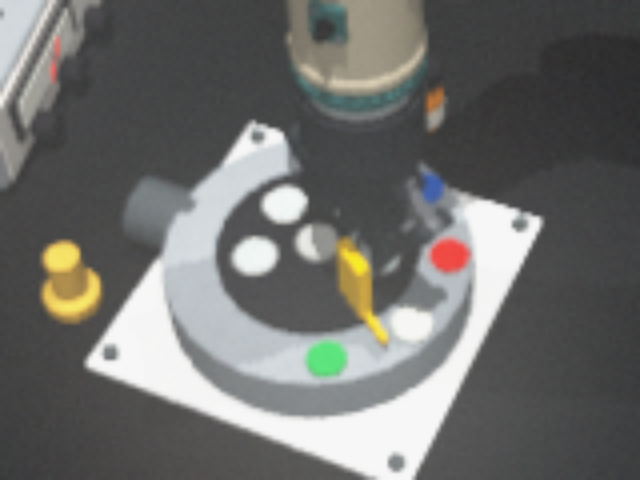

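The needle tip, at about (385,342), has left the white label and the contact is about 5 N. I'll keep pushing.

>>> step_arm --commands '[0.2,0,0,0,0,0,0,0.4,0,0,0,0,0,0,0.6,0,0,0,0,0,0,0.6,0,0,0,0,0,0]'

```text
clock: 5.2
eef_pos: [558.8, 90.9, 75.5]
tool_rot: [3.141, -0.003, 1.005]
force: [-0.4, -1.7, 0.3]
width: 0.1
gripper_force: 0.0
```

```bash
python3 -c "
from h import *
goal(50,51,74)
d=snap('side','pics/s3.png')
cv2.imwrite('pics/s3c.png',cv2.resize(d['image'][150:270,140:300],None,fx=4,fy=4)[:,:,::-1])"
```

```text
t 5.2 pos [558.8  90.9  75.5] rot [ 3.141e+00 -3.000e-03  1.005e+00] ab 48.6 -4.1 F [-0.4 -1.7  0.3] w 0.12280678913478968
shift cm [-5.51 -0.13  0.13] turn [ 0.    -0.003 -0.002]
```

View pics/s3c.png

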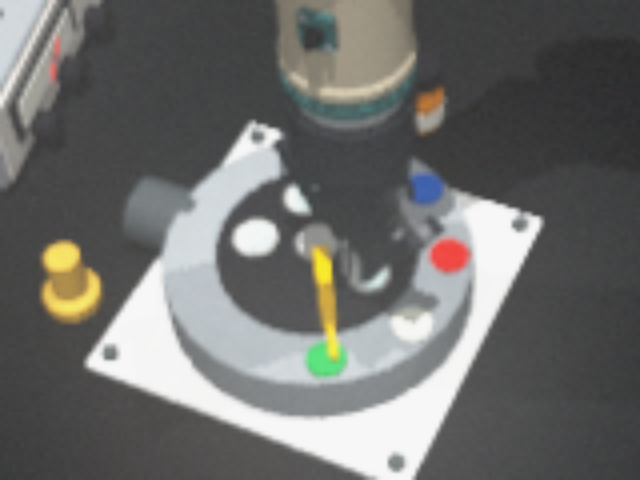

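The needle has run on to the green label: tip at (333,355), label centre at (326,359). I'll back away, rise, and check.

>>> step_arm --commands '[-1,0,0,0,0,0,0,-2,0,0,0,0,0,0,-3.5,0,0,0,0,0,0,-4.5,0,-0.5,0,0,0,0,-5,0,-2,0,0,0,0,-5,0,-5,0,0,0,0,-5,0,-9,0,0,0,0,-5,0,-13,0,0,0,0,-5,0,-16,0,0,0,0,-5,0,-16,0,0,0,0]'

```text
clock: 6.25
eef_pos: [534.0, 47.6, 241.0]
tool_rot: [3.133, -0.007, 1.004]
force: [0.2, 0.4, 0.4]
width: -0.1
gripper_force: 0.0
```

```bash
python3 -c "
from h import *
goal(50,51,250)
d=snap('side','pics/s4.png')
cv2.imwrite('pics/s4c.png',cv2.resize(d['image'][170:270,150:280],None,fx=6,fy=6,interpolation=cv2.INTER_CUBIC)[:,:,::-1])"
```

```text
t 6.25 pos [534.   47.6 241. ] rot [ 3.133 -0.007  1.004] ab 46.3 45.7 F [0.2 0.4 0.4] w -0.09851759152734382
shift cm [-0.52 -0.36 -0.91] turn [ 0.008 -0.007 -0.003]
```

View pics/s4c.png

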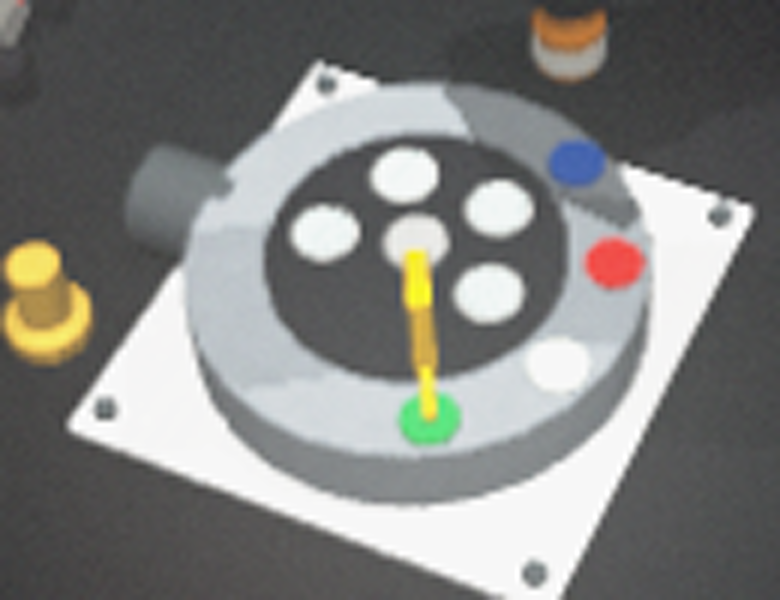

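The needle tip at (430,415) sits on the green label's centre at (430,418). The arm is clear, and the plug and vial are in place.

```bash
python3 -c "
from cell import ctrl
print(ctrl.finish_job())"
```

```text
the job is handed in; nothing more can be done
None
```

The turret was pushed one click clockwise, its needle rests over the centre of the green label, the arm is clear, and the job is handed in (no verdict was returned).

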